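# Work the brass length past the post into its stock bay

## Robot

A 7-joint arm with a two-finger parallel gripper is mounted at the origin on the work surface. World frame = base frame: x ahead of the robot, y to its left, z up, the work surface at z = 0. Lengths are in mm, angles in rad, forces in N, time in s.
With the tool pointing down it reaches from about 400 to 900 mm from the base axis. Payload 5.5 kg.
Tool frame: the origin (TCP) lies on the centre line of the jaws, within the pads' length; the fingertips stand tips_ahead ahead of it and the grasp point (between the pads) lies 3 mm ahead of it (tips_ahead is the distance from the TCP to the fingertips, in mm); y points along the fingers, z is the direction in which the jaws open and shut, and the axes are right-handed (so a half turn about y gives the same grasp; the last joint's range is limited). The gripper opens to 85 mm and grips with 20 to 120 N. Pads are 22 mm wide; open, the fingers measure 114 mm over their backs; the gripper's body (76 mm by 85 mm) begins 54 mm behind the grasp point. The pads swing forward as they close: fully open they stand 13 mm farther back than shut.
Start: joints at [1.479, 0.501, -0.427, 1.55, 0.221, 1.138, -0.21], TCP at [225.845, -609.503, 220.11] pointing down, gripper open.
Joint ranges: [-2.88, 2.88], [-0.31, 2.03], [-1.54, 1.56], [0.2, 2.42], [-1.41, 4.55], [0.19, 2.02], [-2.57, 2.57]. Speed limits (rad/s): [2.57, 2.57, 3.14, 3.14, 3.14, 3.14, 3.14].

## Interface

Orientations are given as a unit quaternion [x, y, z, w].
In Python, from rig import state, get_image, hand_in, tips_ahead gives the robot as it stands.
- The arm moves only by the tool drive_tool, never from a script. Its argument "steps" is text: rows parted by semicolons, each of 5 numbers parted by spaces: the shift along the tool's x, y, z in m, then the turn about the tool's y in rad, then the closure in counts, from 0 (fully open) to 255 (shut). In form: dx dy dz turn fingers; .... A call has exactly 10 rows; each row shifts and turns the commanded pose from where the row before left it, along the tool's axes as they then stand; what a row does not reach is not made up. A row lasts 1/8 s, in which the tool goes at most 62.5 mm and 10.7 degrees, less where a joint would pass 70% of its speed; a pose out of reach is approached as far as the arm can. A call with a gripper value outside its range is refused whole. The fingers move at their own pace and stop on an object; "grip_force" is the grip in N (left out, the last holds). Time passes only in rows, so rows that do not move let the fingers close, or fill a call up. It gives the time, the measured TCP pose, the force and the opening at its end, in the units of the state.
- state(): the state, without advancing time (a new reading comes with each control period).
- get_image(name): name is "scene" or "top"; returns a dict with "image" (480x640x3 uint8, blue, green, red), "z_map" (480x640 float32, mm along the optical axis (not along the pixel's ray), 0 where there is no reading), "fovy" (degrees; the focal length in pixels is half the picture's height over the tangent of half this angle, whatever the lens; pixels are square), "cx", "cy" (the principal point, pixels), "eye" and "rotation" of the camera in the world. Camera axes: x right, y up, looking along -z (the intrinsics and any distortion apply to the point x, -y, -z); pixel columns grow to the right and rows downward; lengths in mm; the calibration is good to about 2 mm. A picture is of the moment at which its call begins.
- hand_in(): hands the job in, once; it reports no verdict.
The state is a dict: "clock": time; "joints": joint angles; "joint_velocities": joint speeds; "joint_efforts": joint torques, N m; "tcp_pos": TCP position; "eef_rot": TCP orientation; "wrist_force": force on the tool from outside, world axes, zero at the start; "torque": the same for the moment, N m; "grip_width": finger opening in mm.
Only numpy, scipy, OpenCV 4.12 (cv2) and the standard library are available. Lean on these libraries where they do the work, as an engineer would, in place of code of your own. Each camera call takes 0.05 s, during which the arm holds its last target.

## Task

Put the long brass tube away in the stock bay: push it along the bench with the fingertips, one end and then the other, angling it past the steel post until it lies inside the bay, flat and flush along the back fence for its whole length. Never lift, carry or tip the tube, and leave the other loose things where they are.

Things in the scene. Friction and masses are not known exactly. Their poses are not given: they have to be found in the camera images.
- bar: Loose straight brass box section (square tube), 240 long, 25 wide, 25 high, about 0.4 kg, lying flat on the bench (z = 0). Origin at the centre of its underside; its y axis runs along its length, z up. The two ends are alike.
- bay: Fixed low dark steel kerb, 30 high, on three sides; its floor is the bench, its mouth faces the robot. Origin: at bench level, middle of the long back fence's inner face. x points from the mouth to the fence, y along the fence. Cheeks' inner faces at y = +-160; cheeks 12 thick, from x = -70 to 0. Bar flush on the fence: its origin at x = -12.5 here.
- post: Fixed upright steel post, 28 dia, 60 high, before the bay's mouth: in the bay's frame at x = -85 and y = either +60 or -60 (the empty socket opposite is flush, a dark disc that hinders nothing). 71 clear between post and fence. Origin at its foot, on its axis.
- tin: Bystander: closed steel tin, 60 dia x 55 high, beside one end of the bay. Origin at the centre of its underside.
- collar: Bystander: brass ring, 64 dia x 30 high, beside the end of the bay away from the tin. Origin at the centre of its underside.
- brush: Bystander: bench brush with a handle, 200 long, lying behind the fence; origin on its underside near its middle.
- beaker: Bystander: open steel cup, 64 dia x 70 high, behind the fence. Origin at the centre of its underside.
- wheel: Bystander: flat rubber polishing wheel with steel hub, 70 dia x 16 high, at the left or right of the bench. Origin at the centre of its underside.
- billet: Bystander: steel cylinder, 36 dia x 30 high, at the other side of the bench from the wheel. Origin at the centre of its underside.
There are look-alikes about, which are no part of the job. Several things have the shape of the bar; the one meant has the colours described above.

How it is judged:
By the outcome, as a careful person would: the job done as asked, in the order asked, and still so for the second after the job is handed in, with the robot touching nothing.
It also fails if it takes over 72 s, if anything falls off the work surface, if the arm or the gripper's body presses on something with over 40 N, if the wrist force passes 120 N, or if a joint passes its speed limit or range.

## Working session

There is one attempt and no reset: what is moved stays moved. The work goes in short steps, Python scripts to look and compute and a tool call to move; the robot and the scene stay as the last step left them, time stands still between calls to the robot, and variables do not carry over. Pictures are saved under pics/ and viewed, and the job is handed in when it is done.

Besides the shell and the picture viewer there is one more tool, called after "Emit:" in YAML: its name, and indented under it one key for each argument. drive_tool: Moves the arm, as the interface text tells. Its arguments: {"type":"object","properties":{"steps":{"type":"string"},"grip_force":{"type":"number"}},"required":["steps"]}

```bash
mkdir -p pics; ls; python3 - <<'E'
from rig import state,get_image,tips_ahead
import cv2,numpy as np,pickle
print(tips_ahead if not callable(tips_ahead) else tips_ahead())
s=state()
for k,v in s.items(): print(k,np.round(v,4))
for n in("scene","top"):
    d=get_image(n); cv2.imwrite(f"pics/{n}0.png",d["image"]); pickle.dump(d,open(f"{n}0.pkl","wb"))
    print(n,{k:np.round(v,4).tolist() for k,v in d.items() if k not in("image","z_map")}, d["z_map"].min(), d["z_map"].max())
E
```

```text
pics
22.0
clock 0.0
joints [ 1.4792  0.5019 -0.4268  1.5515  0.2208  1.1383 -0.2103]
joint_velocities [-0.0001  0.0008  0.0008 -0.0015 -0.0005 -0.0006 -0.0006]
joint_efforts [ 4.00000e-04 -5.69518e+01 -5.81630e+00 -2.80945e+01  1.07000e-02
  1.19000e-02 -0.00000e+00]
tcp_pos [ 225.4818 -608.8706  219.0528]
eef_rot [-0.1249  0.6967 -0.6953  0.1247]
wrist_force [ 0.3603 -0.6469  0.0449]
torque [ 0.0239 -0.0376 -0.0465]
grip_width 85.6638
scene {'fovy': 44.8225, 'cx': 308.3478, 'cy': 238.8674, 'eye': [1063.0907, 368.2365, 1126.3387], 'rotation': [0.1355, 0.2419, 0.8341, 0.4769]} 0.0 3022.715
top {'fovy': 42.9384, 'cx': 313.384, 'cy': 251.1071, 'eye': [404.7301, 4.2583, 1384.5109], 'rotation': [-0.0154, 0.0226, 0.7086, -0.705]} 0.0 2210.66
```

View pics/scene0.png

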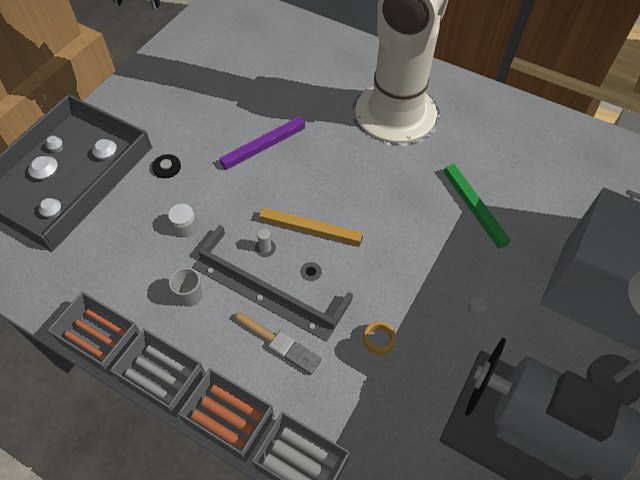

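View pics/top0.png

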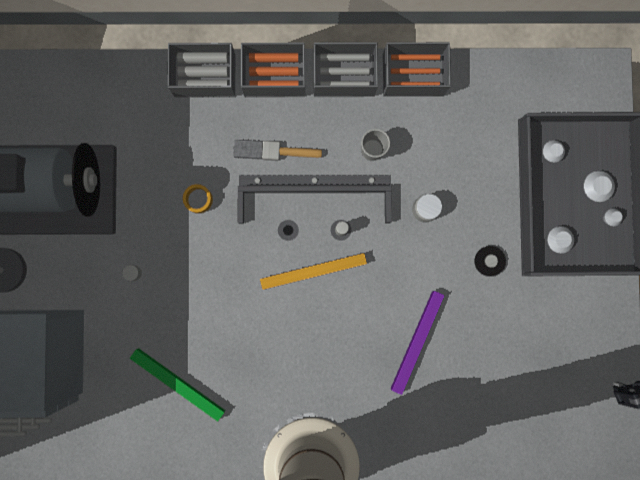

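The candidates for the bar in the top view are yellow-brass at (313,271), purple at (418,342) and green at (180,385). In the scene view the same three are at (310,227), (262,143) and (477,205). By the description it is the brass one. The post is upright at about (342,229), and the dark disc at (288,230) is the empty socket. Next I measure and take a close crop.

```bash
cat > h.py <<'E'
import numpy as np,cv2,pickle
from scipy.spatial.transform import Rotation as R
def f(d): return 240/np.tan(np.radians(d["fovy"])/2)
def ray(d,uv):
    uv=np.atleast_2d(uv).astype(float);F=f(d)
    c=np.c_[(uv[:,0]-d["cx"])/F,-(uv[:,1]-d["cy"])/F,-np.ones(len(uv))]
    return R.from_quat(d["rotation"]).apply(c)
def onz(d,uv,z):
    r=ray(d,uv);e=np.array(d["eye"]);return e+r*((z-e[2])/r[:,2])[:,None]
def cloud(d):
    v,u=np.mgrid[:480,:640];r=ray(d,np.c_[u.ravel(),v.ravel()])
    return (np.array(d["eye"])+r*d["z_map"].reshape(-1,1)).reshape(480,640,3)
def proj(d,p):
    c=R.from_quat(d["rotation"]).inv().apply(np.atleast_2d(p)-np.array(d["eye"]));F=f(d)
    return np.c_[d["cx"]+F*c[:,0]/-c[:,2],d["cy"]-F*c[:,1]/-c[:,2]]
def bar(d,z=25):
    hsv=cv2.cvtColor(d["image"],cv2.COLOR_BGR2HSV)
    m=cv2.inRange(hsv,(12,120,60),(30,255,255))
    cs=cv2.findContours(m,cv2.RETR_EXTERNAL,cv2.CHAIN_APPROX_NONE)[0]
    # biggest blob
    c=max(cs,key=cv2.contourArea)
    return m,c
E
python3 - <<'E'
from h import *
for n in("top","scene"):
    d=pickle.load(open(n+"0.pkl","rb"));m,c=bar(d);P=cloud(d)
    mk=np.zeros_like(m);cv2.drawContours(mk,[c],-1,255,-1)
    q=P[(mk>0)&(d["z_map"]>0)];print(n,cv2.contourArea(c),"z pct",np.percentile(q[:,2],[5,25,50,75,95]))
    top=q[q[:,2]>19]; 
    r=cv2.minAreaRect(top[:,:2].astype(np.float32));print("toprect",r,cv2.boxPoints(r).round(1).tolist())
    r=cv2.minAreaRect(onz(d,c[:,0,:],25)[:,:2].astype(np.float32));print("ray rect",r)
    # bench check
    b=P[300:330,300:330] if n=="top" else P[180:200,300:320]
    print("bench z",b[...,2].mean(),b[...,2].std())
    # kerb: pts z 24..36 in area
    sel=(P[...,2]>22)&(P[...,2]<38)&(P[...,0]>550)&(P[...,0]<850)&(abs(P[...,1])<260)
    Z=P[sel]; 
    cv2.imwrite(f"pics/{n}_sel.png",cv2.resize((sel*255).astype(np.uint8)[120:360,160:480] if n=="top" else (sel*255).astype(np.uint8)[180:380,140:460],None,fx=2,fy=2))
    sel=(P[...,2]>42)&(P[...,2]<75)&(P[...,0]>450)&(P[...,0]<800)&(abs(P[...,1])<260)
    k,l,st,ce=cv2.connectedComponentsWithStats(sel.astype(np.uint8))
    for i in range(1,k):
        if st[i,4]>30: q=P[l==i];print("tall",ce[i].round(),st[i,4],np.median(q,0).round(1),q.min(0).round(1),q.max(0).round(1))
d=pickle.load(open("top0.pkl","rb"));cv2.imwrite("pics/topcrop.png",cv2.resize(d["image"][130:310,170:470],None,fx=2.6,fy=2.6,interpolation=cv2.INTER_CUBIC))
E
```

```text
top 1098.0 z pct [11.10034129 23.77043976 25.8913014  27.73885725 30.36441637]
toprect ((433.4877014160156, -8.820411682128906), (23.828310012817383, 239.59815979003906), 13.718633651733398) [[393.5, 104.69999694824219], [450.29998779296875, -128.0], [473.5, -122.4000015258789], [416.70001220703125, 110.4000015258789]]
ray rect ((433.99029541015625, -8.4537353515625), (24.881059646606445, 239.38832092285156), 13.723006248474121)
bench z 2.5574704458830424 46.17814166253334
tall [376. 142.] 308 [ 722.9 -147.8   66.4] [ 679.1 -175.6   42.1] [ 742.  -114.2   75. ]
tall [422. 207.] 263 [ 571.4 -248.5   55.4] [ 544.3 -259.9   42. ] [ 602.5 -233.9   63.9]
tall [342. 228.] 134 [526.  -71.8  60.6] [513.  -85.3  43.9] [539.6 -58.6  68. ]
scene 10839.5 z pct [-189.91751462 -121.21235656  -81.06178725    1.24008859   93.37433799]
toprect ((251.46859741210938, -1036.055419921875), (283.0291748046875, 22.536846160888672), 0.8448669910430908) [[109.80000305175781, -1026.9000244140625], [110.0999984741211, -1049.4000244140625], [393.1000061035156, -1045.199951171875], [392.79998779296875, -1022.7000122070312]]
ray rect ((311.3392028808594, -898.0777587890625), (624.3388671875, 302.23370361328125), 46.354801177978516)
bench z 9.493648456522772 97.11447863346238
tall [185. 217.] 282 [ 575.2 -246.1   54.4] [ 544.4 -260.    42. ] [ 600.9 -230.5   61.4]
tall [263. 235.] 155 [528.7 -67.4  59.6] [510.3 -82.9  42.1] [539.5 -55.3  64.9]
tall [185. 282.] 518 [ 707.4 -146.6   62.2] [ 677.2 -174.7   42. ] [ 741.4 -110.4   74.6]
```

View pics/topcrop.png

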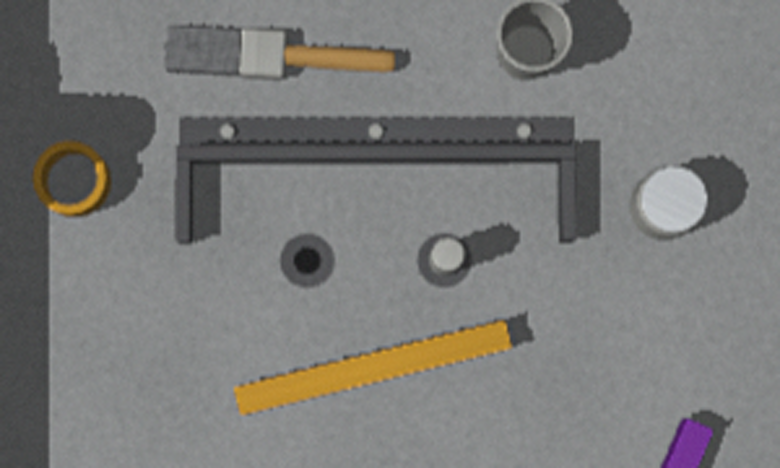

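View pics/top_sel.png

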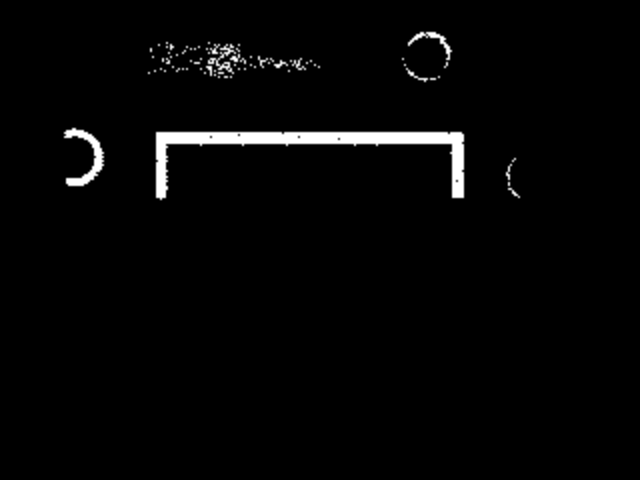

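The crop shows the brass box section from (235,395) to (510,335), the post at (447,255), and the socket disc at (307,260). The kerb mask is clean: fence plus two cheeks. Now I fit the bay frame.

```bash
python3 - <<'E'
from h import *
d=pickle.load(open("top0.pkl","rb"));P=cloud(d)
sel=((P[...,2]>22)&(P[...,2]<38)&(P[...,0]>500)&(P[...,0]<680)&(abs(P[...,1])<200)).astype(np.uint8)
k,l,st,ce=cv2.connectedComponentsWithStats(sel);i=1+np.argmax(st[1:,4]);m=(l==i).astype(np.uint8)
print(st[i],np.median(P[l==i],0))
c=max(cv2.findContours(m,cv2.RETR_EXTERNAL,cv2.CHAIN_APPROX_NONE)[0],key=cv2.contourArea)[:,0,:]
W=onz(d,np.argwhere(m)[:,::-1],30)[:,:2]
print("rect",cv2.minAreaRect(W.astype(np.float32)),W.min(0),W.max(0))
# per column: lowest/highest rows of fence (cols between cheeks)
x0,w=st[i,0],st[i,2]
mid=range(x0+12,x0+w-12)
ri=[(u,np.where(m[:,u])[0].max()+.5) for u in mid];ro=[(u,np.where(m[:,u])[0].min()-.5) for u in mid]
for n,q in(("inner",ri),("outer",ro)):
    q=onz(d,q,30); pf=np.polyfit(q[:,1],q[:,0],1);print(n,"x=%.4f*y+%.1f"%tuple(pf),np.std(q[:,0]-np.polyval(pf,q[:,1])))
rows=range(st[i,1]+12,st[i,1]+st[i,3]-3)
for n,s in(("left",0),("right",1)):
    a=[];b=[]
    for v in rows:
        u=np.where(m[v])[0]; u=u[u<x0+w/2] if s==0 else u[u>x0+w/2]
        a.append((u.min()-.5,v));b.append((u.max()+.5,v))
    for nn,q in(("lo",a),("hi",b)):
        q=onz(d,q,30);pf=np.polyfit(q[:,0],q[:,1],1);print(n,nn,pf,q[:,1].mean(), q[:,0].min(),q[:,0].max())
# sockets/post foot
print("socket",onz(d,[[288,230.5]],0),"post top",onz(d,[[342,227.7]],60))
E
```

```text
[ 238  186  154   38 1269] [614.81375544 -16.28609333  30.79767151]
rect ((581.8350830078125, -12.987991333007812), (342.08978271484375, 82.95018005371094), 89.78372192382812) [ 540.98752928 -184.17969522] [623.95550717 157.89913056]
inner x=0.0036*y+610.9 0.43209498791918405
outer x=0.0037*y+624.5 0.19661149990875798
left lo [-7.55740538e-03  1.63176464e+02] 158.8510429721469 547.7172184642733 596.9982189281562
left hi [-1.38826219e-02  1.55085302e+02] 147.14036862936274 547.6689834038181 596.9450851971116
right lo [-1.17451140e-02 -1.64565594e+02] -171.2717013535963 546.2861022058207 595.6845195232161
right hi [-8.33439813e-03 -1.79837404e+02] -184.5956337040141 546.2279369921686 595.6311262485976
socket [[526.39391295  47.54179696   0.        ]] post top [[526.71258433 -71.98870749  60.        ]]
```

```bash
cat >> h.py <<'E'
def tool(s,*targets):
    A=R.from_quat(s["eef_rot"]).as_matrix()
    print("t",round(s["clock"],2),"tcp",np.round(s["tcp_pos"],1),"F",np.round(s["wrist_force"],1),"grip",round(s["grip_width"],1))
    print("axes x",A[:,0].round(3),"y",A[:,1].round(3),"z",A[:,2].round(3))
    p=np.array(s["tcp_pos"])
    for t in targets:
        print("to",t,"shift m (from measured)",((np.array(t)-p)@A/1000).round(4)); p=np.array(t)
E
python3 - <<'E'
from h import *
from rig import state
tool(state(),[468,-165,130],[468,-165,29])
E
```

```text
t 0.1 tcp [ 225.5 -608.9  219.1] F [-0.3  1.2 -0.2] grip 85.2
axes x [-0.938 -0.347 -0.   ] y [-0.001  0.002 -1.   ] z [ 0.347 -0.938 -0.002]
to [468, -165, 130] shift m (from measured) [-0.3816  0.0898 -0.3318]
to [468, -165, 29] shift m (from measured) [0.     0.101  0.0002]
```

Emit:
drive_tool:
  steps: "0 0 0 0.115 255; -0.0383 0.0099 -0.0415 0 255; -0.0383 0.0099 -0.0415 0 255; -0.0383 0.0099 -0.0415 0 255; -0.0383 0.0099 -0.0415 0 255; -0.0383 0.0099 -0.0415 0 255; -0.0383 0.0099 -0.0415 0 255; -0.0383 0.0099 -0.0415 0 255; -0.0383 0.0099 -0.0415 0 255; -0.0383 0.0099 -0.0415 0 255"

```text
clock: 1.35
tcp_pos: [472.4, -163.3, 130.6]
eef_rot: [0.084, -0.702, 0.702, -0.084]
wrist_force: [0.8, -1.1, 0.3]
grip_width: -0.1
```

```bash
python3 - <<'E'
from h import *
from rig import state,tips_ahead
print(tips_ahead)
tool(state(),[471.5,-164,130],[471.5,-164,29])
E
```

```text
22.0
t 1.35 tcp [ 472.4 -163.3  130.6] F [ 0.8 -1.1  0.3] grip -0.1
axes x [-0.971 -0.237  0.   ] y [-0. -0. -1.] z [ 0.237 -0.971  0.   ]
to [471.5, -164, 130] shift m (from measured) [0.0011 0.0006 0.0004]
to [471.5, -164, 29] shift m (from measured) [-0.     0.101 -0.   ]
```

Emit:
drive_tool:
  steps: "0 0.045 0 0 255; 0 0.035 0 0 255; 0 0.0215 0 0 255; 0 0 -0.014 0 255; 0 0 -0.014 0 255; 0 0 -0.014 0 255; 0 0 -0.014 0 255; 0 0 -0.014 0 255; 0 0 -0.014 0 255; 0 0 -0.014 0 255"

```text
clock: 2.6
tcp_pos: [448.5, -68.7, 29.6]
eef_rot: [0.085, -0.702, 0.702, -0.085]
wrist_force: [0.6, -0.4, 0.1]
grip_width: 0.4
```

```bash
cat >> h.py <<'E'
def look(tag,crop=(130,330,150,470)):
    from rig import get_image,state
    d=get_image("top");pickle.dump(d,open(f"{tag}.pkl","wb"))
    a,b,c,e=crop
    cv2.imwrite(f"pics/{tag}.png",cv2.resize(d["image"][a:b,c:e],None,fx=2.4,fy=2.4,interpolation=cv2.INTER_CUBIC))
    m,c=bar(d)
    q=onz(d,np.argwhere(m)[:,::-1],25)[:,:2]
    # only large blobs near bay/bench area of bar
    k,l,st,ce=cv2.connectedComponentsWithStats(m)
    keep=[i for i in range(1,k) if st[i,4]>60];
    for i in keep:
        w=onz(d,np.argwhere(l==i)[:,::-1],25)[:,:2].astype(np.float32);r=cv2.minAreaRect(w);b=cv2.boxPoints(r)
        # long axis
        e1=b[1]-b[0];e2=b[2]-b[1];L=e1 if np.hypot(*e1)>np.hypot(*e2) else e2;u=L/np.hypot(*L)
        if u[1]>0:u=-u
        h=max(r[1])/2;C=np.array(r[0])
        print("blob",st[i,4],"C",C.round(1),"size",np.round(r[1],1),"theta",round(np.degrees(np.arctan2(u[0],-u[1])),1),"R",(C+u*h).round(1),"L",(C-u*h).round(1))
    return d
E
python3 - <<'E'
from h import *
from rig import state
look("p1");tool(state())
E
```

```text
blob 302 C [701.5  18.1] size [93.1 16.6] theta -4.0 R [698.3 -28.3] L [704.8  64.6]
blob 361 C [597.  250.1] size [65.4 61.6] theta -45.2 R [573.8 227. ] L [620.2 273.1]
blob 630 C [420.5  46.5] size [ 24.8 126.2] theta 13.7 R [435.5 -14.8] L [405.5 107.8]
t 2.65 tcp [447.9 -66.6  29.5] F [-0.7  0.7 -0.7] grip 0.0
axes x [-0.971 -0.24   0.   ] y [-0.     0.001 -1.   ] z [ 0.24  -0.971 -0.001]
```

View pics/p1.png

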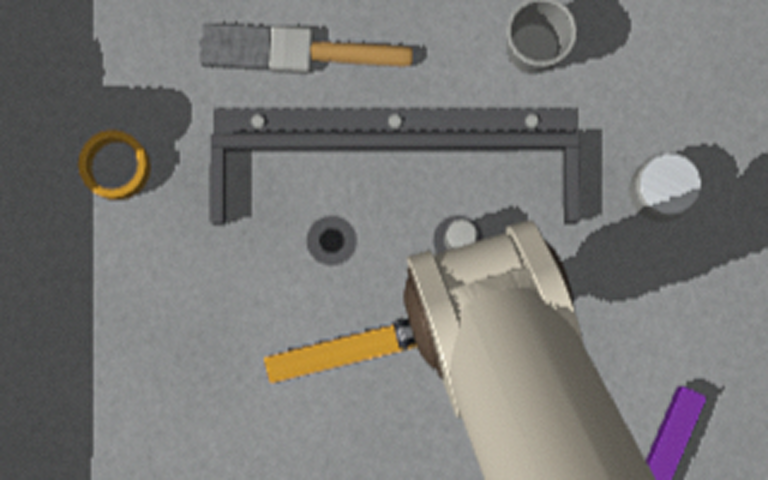

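The bar's left end is unchanged at (405,108), although the TCP is now over its right half. I'll look at it from the side.

```bash
python3 - <<'E'
from h import *
from rig import get_image
d=get_image("scene");pickle.dump(d,open("s1.pkl","wb"))
print(proj(d,[[448,-67,29.5],[448,-67,7],[462,-125,12]]).round())
cv2.imwrite("pics/s1.png",cv2.resize(d["image"][110:290,170:430],None,fx=3,fy=3,interpolation=cv2.INTER_CUBIC))
E
```

```text
[[283. 217.]
 [284. 222.]
 [259. 215.]]
```

View pics/s1.png

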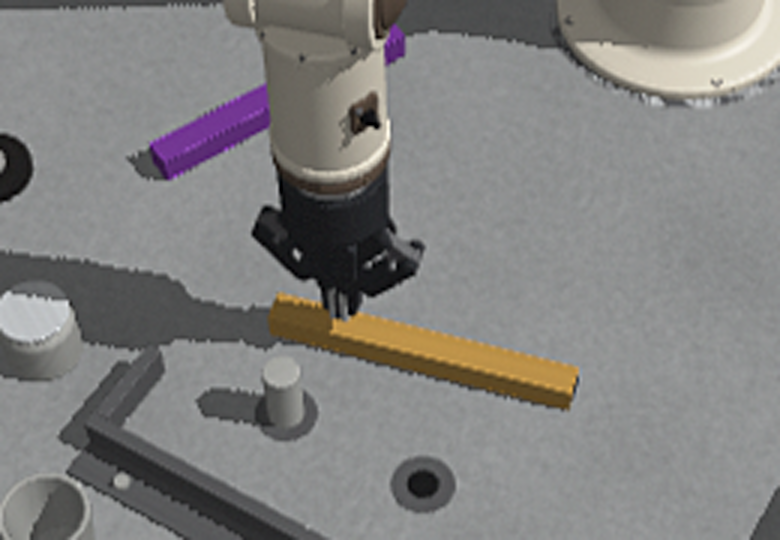

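Emit:
drive_tool:
  steps: "0 -0.04 0 0 255; 0 0 -0.0 0 255; 0 0 0.05 0 255; 0 0 0.05 0 255; 0 0 0.05 0 255; 0 0 0 0 255; 0 0 0 0 255; 0 0 0 0 255; 0 0 0 0 255; 0 0 0 0 255"

```text
clock: 3.95
tcp_pos: [484.4, -214.7, 69.6]
eef_rot: [0.085, -0.702, 0.702, -0.085]
wrist_force: [-0.1, -0.5, 0.1]
grip_width: -0.2
```

```bash
python3 - <<'E'
from h import *
from rig import get_image,state
d=get_image("scene");pickle.dump(d,open("s2.pkl","wb"))
s=state();tool(s);p=np.array(s["tcp_pos"])
for dz in(0,10,22,30): print(dz,proj(d,[p-[0,0,dz]]).round(1))
u,v=proj(d,[p])[0].astype(int)
a=max(v-70,0);b=max(u-100,0)
print("crop origin",b,a)
cv2.imwrite("pics/s2.png",cv2.resize(d["image"][a:a+150,b:b+200],None,fx=4,fy=4,interpolation=cv2.INTER_CUBIC))
P=cloud(d)
for vv in range(v-10,v+14): print(vv,P[vv,u-3:u+4:3].round(0).tolist())
E
```

```text
t 4.0 tcp [ 484.4 -214.9   69.6] F [ 0.4 -1.1 -0.1] grip 0.2
axes x [-0.971 -0.238 -0.   ] y [ 0. -0. -1.] z [ 0.238 -0.971  0.   ]
0 [[218.8 190.7]]
10 [[219.4 193.3]]
22 [[220.1 196.5]]
30 [[220.5 198.5]]
crop origin 118 120
180 [[492.0, -212.0, 119.0], [492.0, -202.0, 126.0], [486.0, -200.0, 120.0]]
181 [[493.0, -211.0, 117.0], [492.0, -203.0, 122.0], [486.0, -200.0, 117.0]]
182 [[492.0, -213.0, 111.0], [488.0, -207.0, 111.0], [487.0, -200.0, 114.0]]
183 [[493.0, -212.0, 110.0], [492.0, -204.0, 113.0], [489.0, -199.0, 113.0]]
184 [[495.0, -211.0, 110.0], [491.0, -206.0, 107.0], [484.0, -204.0, 101.0]]
185 [[493.0, -214.0, 101.0], [492.0, -206.0, 105.0], [489.0, -200.0, 105.0]]
186 [[494.0, -214.0, 99.0], [490.0, -208.0, 98.0], [489.0, -201.0, 101.0]]
187 [[494.0, -214.0, 95.0], [492.0, -207.0, 97.0], [488.0, -202.0, 96.0]]
188 [[495.0, -214.0, 92.0], [491.0, -209.0, 91.0], [486.0, -205.0, 88.0]]
189 [[493.0, -216.0, 85.0], [494.0, -207.0, 92.0], [439.0, -252.0, -0.0]]
190 [[451.0, -260.0, 4.0], [448.0, -254.0, 4.0], [443.0, -249.0, 2.0]]
191 [[453.0, -259.0, 3.0], [447.0, -255.0, 
[... 191 characters left out ...]
0, -2.0], [458.0, -246.0, 5.0], [455.0, -239.0, 7.0]]
195 [[462.0, -253.0, 2.0], [458.0, -247.0, 1.0], [453.0, -243.0, -3.0]]
196 [[465.0, -251.0, 2.0], [462.0, -244.0, 3.0], [456.0, -240.0, -1.0]]
197 [[467.0, -250.0, 1.0], [463.0, -243.0, 1.0], [460.0, -237.0, 1.0]]
198 [[470.0, -247.0, 3.0], [468.0, -239.0, 6.0], [461.0, -237.0, -1.0]]
199 [[472.0, -246.0, 2.0], [469.0, -239.0, 3.0], [463.0, -235.0, -2.0]]
200 [[474.0, -244.0, 1.0], [470.0, -239.0, -1.0], [465.0, -234.0, -2.0]]
201 [[477.0, -242.0, 2.0], [473.0, -237.0, 0.0], [469.0, -230.0, 1.0]]
202 [[479.0, -241.0, 1.0], [477.0, -233.0, 4.0], [472.0, -228.0, 2.0]]
203 [[481.0, -240.0, -0.0], [477.0, -234.0, -0.0], [474.0, -227.0, 1.0]]
```

View pics/s2.png

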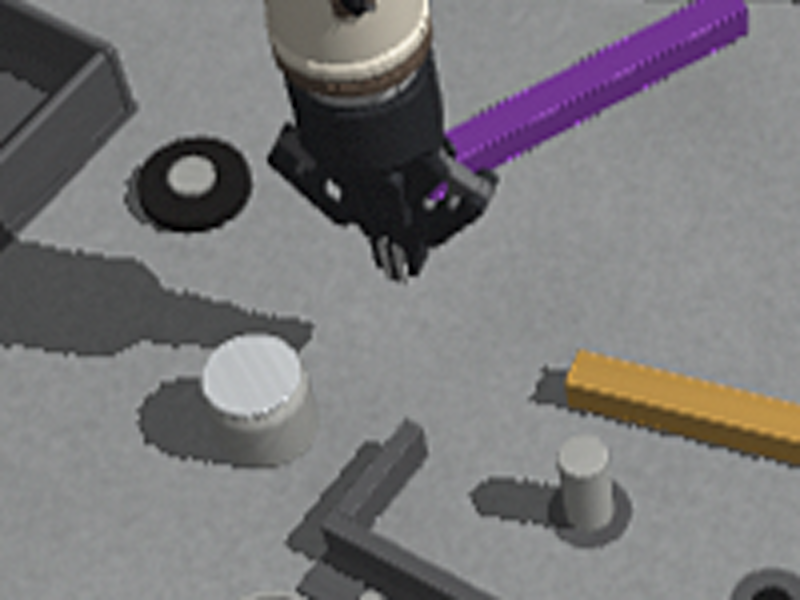

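The tips appear about 15 mm above the reported TCP height, where they should be 22 mm below it. That explains why they passed over the bar without touching. I'll calibrate here in the clear, descending in stages.

Emit:
drive_tool:
  steps: "0 0.02 0 0 255; 0 0.02 0 0 255; 0 0 0 0 255; 0 0 0 0 255; 0 0 0 0 255; 0 0 0 0 255; 0 0 0 0 255; 0 0 0 0 255; 0 0 0 0 255; 0 0 0 0 255"

```text
clock: 5.25
tcp_pos: [484.3, -215.3, 29.5]
eef_rot: [-0.085, 0.702, -0.702, 0.085]
wrist_force: [0.1, -0.7, 0.0]
grip_width: -0.1
```

```bash
python3 - <<'E'
from h import *
from rig import get_image,state
d=get_image("scene");pickle.dump(d,open("s3.pkl","wb"))
s=state();tool(s);p=np.array(s["tcp_pos"])
for dz in(-22,-15,0,10,22): print(dz,proj(d,[p-[0,0,dz]]).round(1))
u,v=proj(d,[p])[0].astype(int)
a=v-50;b=u-66
print("crop origin",b,a)
cv2.imwrite("pics/s3.png",cv2.resize(d["image"][a:a+100,b:b+133],None,fx=6,fy=6,interpolation=cv2.INTER_CUBIC))
P=cloud(d)
for vv in range(v-8,v+14): print(vv,P[vv,u-2:u+4:2,2].round(0).tolist())
E
```

```text
t 5.3 tcp [ 484.3 -215.3   29.5] F [ 0.  -0.2  0.5] grip 0.3
axes x [-0.971 -0.238 -0.   ] y [ 0. -0. -1.] z [ 0.238 -0.971  0.   ]
-22 [[219.7 195.3]]
-15 [[220.1 197.1]]
0 [[221. 201.]]
10 [[221.5 203.5]]
22 [[222.2 206.5]]
crop origin 154 150
192 [73.0, 77.0, 74.0]
193 [72.0, 72.0, 70.0]
194 [68.0, 72.0, 67.0]
195 [67.0, 68.0, 60.0]
196 [61.0, 67.0, 59.0]
197 [54.0, 56.0, 52.0]
198 [54.0, 52.0, 48.0]
199 [49.0, 53.0, 44.0]
200 [1.0, 46.0, 48.0]
201 [1.0, -1.0, -1.0]
202 [4.0, 2.0, 4.0]
203 [-0.0, -0.0, 1.0]
204 [2.0, -2.0, -1.0]
205 [2.0, 4.0, -0.0]
206 [3.0, -0.0, -0.0]
207 [-4.0, 4.0, 2.0]
208 [2.0, 3.0, 1.0]
209 [-2.0, 1.0, -0.0]
210 [3.0, -1.0, 1.0]
211 [-0.0, -1.0, 2.0]
212 [-1.0, 5.0, 1.0]
213 [-3.0, 5.0, 5.0]
```

View pics/s3.png

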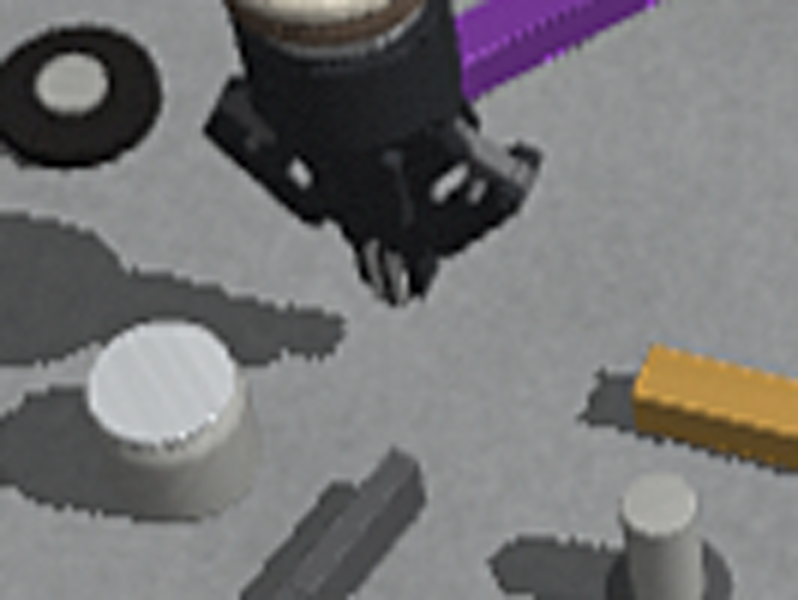

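Depth and silhouette agree that the shut tips are about 15 mm above the TCP reading. I'll descend a further 33 mm and check the force.

Emit:
drive_tool:
  steps: "0 0.01 0 0 255; 0 0.01 0 0 255; 0 0.005 0 0 255; 0 0.004 0 0 255; 0 0.004 0 0 255; 0 0 0 0 255; 0 0 0 0 255; 0 0 0 0 255; 0 0 0 0 255; 0 0 0 0 255"

```text
clock: 6.55
tcp_pos: [484.4, -215.4, -3.4]
eef_rot: [0.085, -0.702, 0.702, -0.085]
wrist_force: [0.0, 0.4, -0.7]
grip_width: -0.2
```

```bash
python3 - <<'E'
from h import *
from rig import get_image,state
d=get_image("scene");pickle.dump(d,open("s4.pkl","wb"))
s=state();tool(s);p=np.array(s["tcp_pos"])
u,v=proj(d,[p])[0].astype(int)
a=v-70;b=u-66
print("crop origin",b,a)
cv2.imwrite("pics/s4.png",cv2.resize(d["image"][a:a+100,b:b+133],None,fx=6,fy=6,interpolation=cv2.INTER_CUBIC))
P=cloud(d)
for vv in range(v-20,v+4): print(vv,P[vv,u-2:u+4:2].round(0).tolist())
A=R.from_quat(s["eef_rot"]).as_matrix()
q=(P.reshape(-1,3)-p);q=q@A;sel=(np.abs(q[:,0])<70)&(np.abs(q[:,2])<75)&(q[:,1]<-18)&(q[:,1]>-140)
q=q[sel]
for y in range(-130,-15,8):
    w=q[(q[:,1]>y)&(q[:,1]<=y+8)]
    if len(w)>4: print("h above tcp",-y-4,"x",np.percentile(w[:,0],[2,98]).round(),"z",np.percentile(w[:,2],[2,98]).round(),len(w))
E
```

```text
t 6.6 tcp [ 484.4 -215.4   -3.4] F [-0.1 -0.2  0. ] grip -0.0
axes x [-0.971 -0.238 -0.   ] y [ 0. -0. -1.] z [ 0.238 -0.971  0.   ]
crop origin 156 139
189 [[497.0, -197.0, 102.0], [495.0, -193.0, 102.0], [487.0, -195.0, 92.0]]
190 [[495.0, -200.0, 94.0], [497.0, -192.0, 101.0], [487.0, -196.0, 87.0]]
191 [[496.0, -200.0, 92.0], [495.0, -195.0, 94.0], [483.0, -200.0, 77.0]]
192 [[497.0, -200.0, 89.0], [494.0, -196.0, 88.0], [484.0, -200.0, 73.0]]
193 [[496.0, -201.0, 83.0], [492.0, -199.0, 81.0], [486.0, -199.0, 73.0]]
194 [[495.0, -202.0, 78.0], [495.0, -196.0, 82.0], [487.0, -198.0, 72.0]]
195 [[498.0, -200.0, 80.0], [496.0, -196.0, 80.0], [486.0, -200.0, 64.0]]
196 [[493.0, -206.0, 65.0], [495.0, -198.0, 73.0], [490.0, -197.0, 68.0]]
197 [[493.0, -207.0, 61.0], [490.0, -203.0, 61.0], [489.0, -198.0, 63.0]]
198 [[491.0, -209.0, 54.0], [492.0, -202.0, 60.0], [490.0, -198.0, 60.0]]
199 [[493.0, -208.0, 53.0], [495.0, -200.0, 60.0], [488.0, -201.0, 52.0]]
200 [[491.0, -211.0, 44.0], [493.0, -202.0, 53.0], [491.0, -199.0, 53.0]]
201 [[493.0, -209.0, 45.0], [492.0, -205.0, 46.0], [486.
[... 775 characters left out ...]
1.0], [495.0, -209.0, 2.0], [493.0, -205.0, 2.0]]
h above tcp 126 x [-14.  11.] z [-42.   6.] 33
h above tcp 118 x [-20.   9.] z [-48.  16.] 67
h above tcp 110 x [-18.  11.] z [-61.  57.] 104
h above tcp 102 x [-17.  13.] z [-62.  59.] 147
h above tcp 94 x [-16.  -0.] z [-58.  53.] 82
h above tcp 86 x [-17.   3.] z [-51.  47.] 81
h above tcp 78 x [-15.   7.] z [-45.  45.] 64
h above tcp 70 x [-13.  10.] z [-39.  34.] 81
h above tcp 62 x [-70.   7.] z [-26.  73.] 150
h above tcp 54 x [-70.  -4.] z [-17.  74.] 59
h above tcp 46 x [-67.  -2.] z [-14.  45.] 32
h above tcp 38 x [-70.   2.] z [-29.  36.] 34
h above tcp 30 x [-69.   6.] z [-30.  37.] 39
h above tcp 22 x [-70.   5.] z [-31.  37.] 27
```

View pics/s4.png

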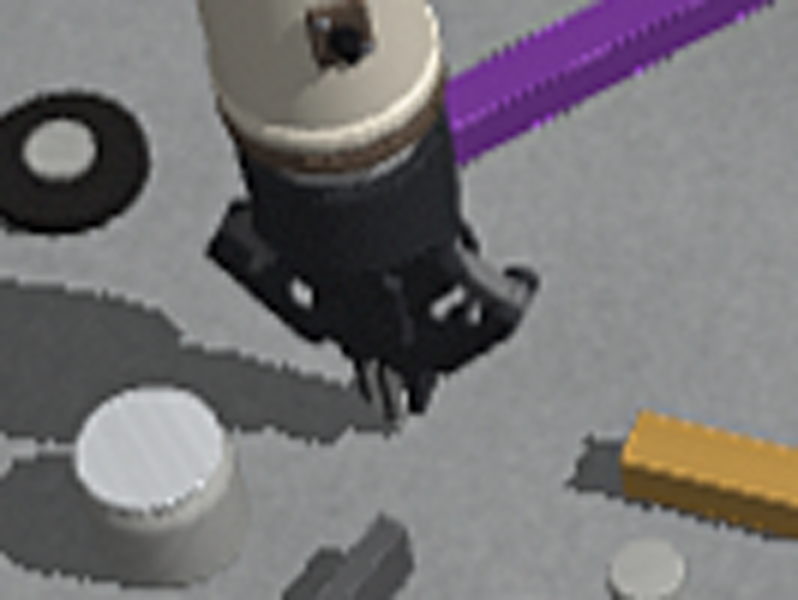

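Emit:
drive_tool:
  steps: "0 0.0015 -0.022 0 255; 0 0 -0.022 0 255; 0 0 -0.022 0 255; 0 0 -0.013 0 255; 0 0 -0.013 0 255; 0 0 -0.013 0 255; 0 0 -0.013 0 255; 0 0 -0.013 0 255; 0 0 -0.013 0 255; 0 0 -0.013 0 255"

```text
clock: 7.85
tcp_pos: [446.9, -62.1, -4.9]
eef_rot: [0.085, -0.702, 0.702, -0.085]
wrist_force: [0.6, -2.5, 1.1]
grip_width: -0.1
```

```bash
python3 - <<'E'
from h import *
from rig import state
look("p2");tool(state())
E
```

```text
blob 302 C [701.4  18.1] size [93.  16.8] theta -3.4 R [698.7 -28.3] L [704.2  64.5]
blob 363 C [597.  250.1] size [65.4 61.6] theta -45.2 R [573.8 227. ] L [620.2 273.1]
blob 988 C [409.8  87.9] size [ 24.8 193.3] theta 13.7 R [432.8  -6. ] L [386.9 181.8]
t 7.9 tcp [446.3 -59.8  -5. ] F [-0.9  1.9  0.1] grip -0.2
axes x [-0.971 -0.24   0.   ] y [-0.     0.001 -1.   ] z [ 0.24  -0.971 -0.001]
```

View pics/p2.png

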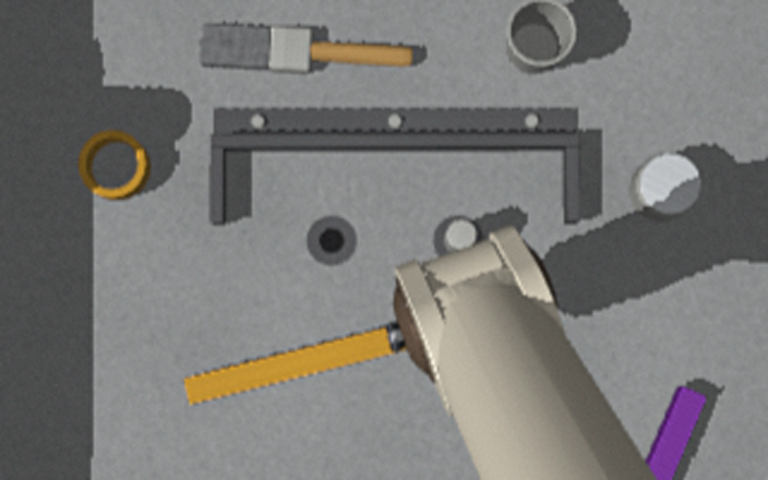

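Emit:
drive_tool:
  steps: "0 0 0.02 0 255; 0.034 0 0 0 255; 0 0 -0.022 0 255; 0 0 -0.022 0 255; 0 0 0 0 255; -0.011 0 0 0 255; -0.0138 0 0.002 -0.091 255; -0.0138 0 0.002 -0.091 255; -0.0138 0 0.002 -0.091 255; 0 0 0 0 255"

```text
clock: 9.15
tcp_pos: [461.9, -37.4, -5.0]
eef_rot: [-0.178, 0.684, -0.684, 0.179]
wrist_force: [-0.1, -0.6, 0.4]
grip_width: -0.1
```

```bash
python3 - <<'E'
from h import *
from rig import state
look("p3");tool(state())
E
```

```text
blob 301 C [701.5  18.2] size [93.  16.6] theta -4.0 R [698.3 -28.1] L [704.8  64.6]
blob 360 C [597.  250.1] size [65.4 61.6] theta -45.2 R [573.8 227. ] L [620.2 273.1]
blob 928 C [414.1  94.4] size [ 25.4 183.6] theta 29.8 R [459.7  14.7] L [368.4 174. ]
t 9.2 tcp [460.8 -37.6  -5.1] F [ 0.5 -0.1 -0.5] grip 0.1
axes x [-0.873 -0.488 -0.001] y [ 0.001  0.    -1.   ] z [ 0.488 -0.873 -0.   ]
```

View pics/p3.png

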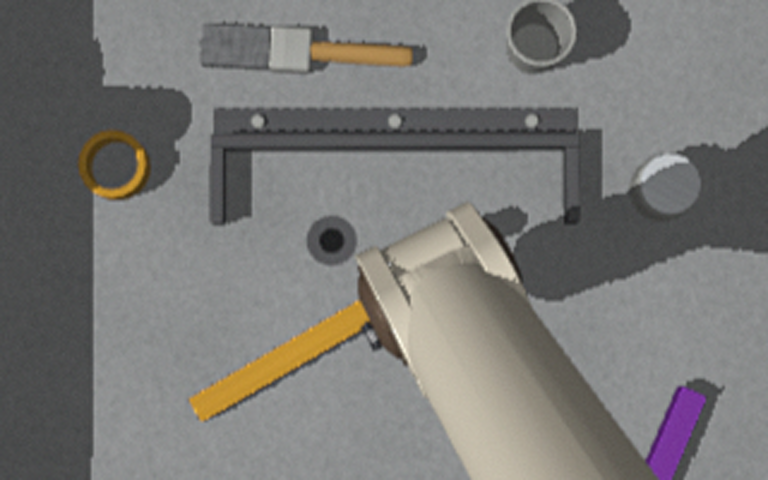

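Emit:
drive_tool:
  steps: "-0.0138 0 0.002 -0.09 255; -0.0138 0 0.002 -0.09 255; -0.0138 0 0.002 -0.09 255; 0 0 0 0 255; 0.025 0 0 0 255; 0 -0.06 0 0 255; 0 -0.05 0 0 255; 0.02 0 -0.05 0 255; 0.02 0 -0.05 0 255; 0.02 0 -0.05 0 255"

```text
clock: 10.45
tcp_pos: [329.1, 27.5, 104.7]
eef_rot: [0.268, -0.654, 0.654, -0.268]
wrist_force: [-0.7, 0.4, 1.1]
grip_width: -0.1
```

```bash
python3 - <<'E'
from h import *
from rig import state
look("p4");tool(state())
E
```

```text
blob 300 C [701.5  18.2] size [92.9 16.6] theta -3.8 R [698.4 -28.1] L [704.5  64.6]
blob 361 C [597.  250.1] size [65.4 61.6] theta -45.2 R [573.8 227. ] L [620.2 273.1]
blob 1224 C [439.2  76.4] size [ 25.7 238.9] theta 43.7 R [521.7 -10. ] L [356.8 162.9]
t 10.5 tcp [320.3  28.3 103.1] F [-7.1  1.8 -1.5] grip -0.0
axes x [-0.709 -0.705  0.009] y [-0.009 -0.004 -1.   ] z [ 0.705 -0.709 -0.004]
```

View pics/p4.png

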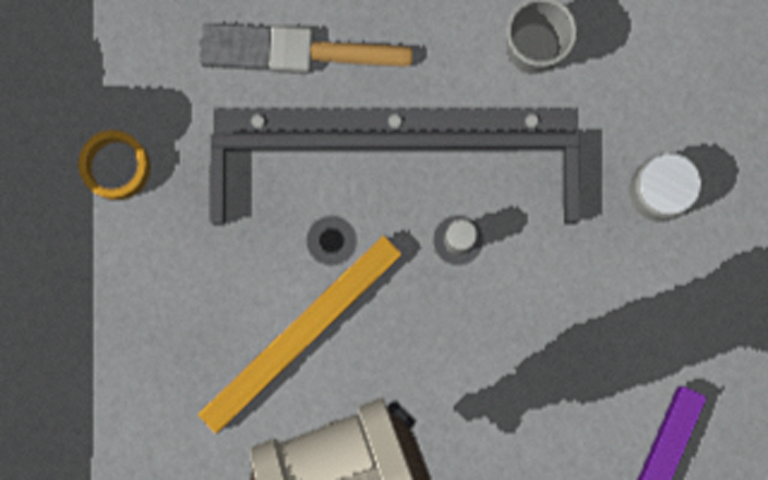

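Emit:
drive_tool:
  steps: "-0.0304 0 -0.0262 0 255; -0.0304 0 -0.0262 0 255; -0.0304 0 -0.0262 0 255; -0.0304 0 -0.0262 0 255; 0 0.03 0 0.02 255; 0 0.03 0 0 255; 0 0 0 0 255; 0 0 0 0 255; 0 0 0 0 255; 0 0 0 0 255"

```text
clock: 11.75
tcp_pos: [344.4, 187.7, 45.8]
eef_rot: [0.262, -0.656, 0.657, -0.264]
wrist_force: [-0.6, 0.1, -1.0]
grip_width: -0.2
```

```bash
python3 - <<'E'
from h import *
from rig import state
s=state();tool(s,[332.6,188.3,-5]);print(np.round(s["joints"],2))
E
```

```text
t 11.75 tcp [344.4 187.7  45.8] F [-0.6  0.1 -1. ] grip -0.2
axes x [-0.724 -0.69  -0.001] y [ 0.002  0.    -1.   ] z [ 0.69  -0.724  0.001]
to [332.6, 188.3, -5] shift m (from measured) [ 0.0082  0.0508 -0.0087]
[ 0.11  0.43 -0.77  2.29  0.54  0.61 -1.88]
```

Emit:
drive_tool:
  steps: "0.004 0.01 -0.002 0 255; 0.004 0.01 -0.002 0 255; 0 0.01 0 0 255; 0 0.01 0 0 255; 0 0.01 0 0 255; 0 0 0 0 255; 0 0 0 0 255; 0 0 0 0 255; 0 0 0 0 255; 0 0 0 0 255"

```text
clock: 13.0
tcp_pos: [335.3, 185.0, -4.8]
eef_rot: [0.263, -0.656, 0.656, -0.263]
wrist_force: [-0.1, -0.6, 0.4]
grip_width: -0.3
```

```bash
python3 - <<'E'
from h import *
from rig import state
s=state();tool(s,[332.6,188.3,-5]);print(np.round(s["joints"],2))
look("p5")
p=np.array(s["tcp_pos"])[:2]-[356.8,162.9];u=np.array([.691,-.723]);print("along",p@u,"n",p@[.723,.691])
E
```

```text
t 13.0 tcp [335.3 185.   -4.8] F [-0.1 -0.6  0.4] grip -0.3
axes x [-0.723 -0.691 -0.   ] y [ 0.  0. -1.] z [ 0.691 -0.723  0.   ]
to [332.6, 188.3, -5] shift m (from measured) [-0.0003  0.0002 -0.0042]
[-0.01  0.52 -0.64  2.32  0.69  0.49 -2.03]
blob 302 C [701.4  18.1] size [93.  16.8] theta -3.4 R [698.7 -28.3] L [704.2  64.5]
blob 360 C [597.4 249.8] size [65.3 61.2] theta -26.3 R [583.  220.6] L [611.9 279.1]
blob 1091 C [447.4  67.7] size [ 25.4 215.2] theta 43.8 R [521.9  -9.9] L [372.9 145.3]
along -30.87697367957421 n -0.2801555326610512
```

View pics/p5.png

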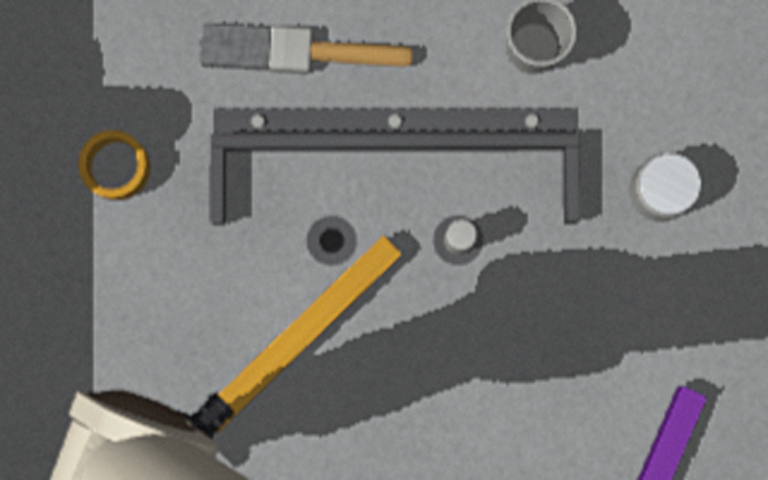

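Emit:
drive_tool:
  steps: "0 0 0.018 0 255; 0 0 0.011 0 255; 0 0 0.011 0 255; 0 0 0.011 0 255; 0 0 0.011 0 255; 0 0 0.011 0 255; 0 0 0.011 0 255; 0 0 0.011 0 255; 0 0 0.011 0 255; 0 0 0 0 255"

```text
clock: 14.3
tcp_pos: [409.4, 106.8, -5.1]
eef_rot: [0.262, -0.656, 0.657, -0.262]
wrist_force: [-0.2, 0.4, -0.6]
grip_width: -0.1
```

```bash
python3 - <<'E'
from h import *
from rig import state
s=state();tool(s);print(np.round(s["joints"],2))
look("p6")
E
```

```text
t 14.3 tcp [409.4 106.8  -5.1] F [-0.2  0.4 -0.6] grip -0.1
axes x [-0.725 -0.689  0.   ] y [ 0.001 -0.001 -1.   ] z [ 0.689 -0.725  0.001]
[ 0.23  0.57 -0.64  2.23  0.68  0.54 -1.75]
blob 301 C [701.4  18.2] size [92.8 16.8] theta -3.1 R [698.9 -28.2] L [703.9  64.5]
blob 360 C [597.  250.1] size [65.4 61.6] theta -45.2 R [573.8 227. ] L [620.2 273.1]
blob 991 C [515.7  -3.4] size [ 25.9 205.7] theta 44.0 R [587.2 -77.3] L [444.3  70.6]
```

View pics/p6.png

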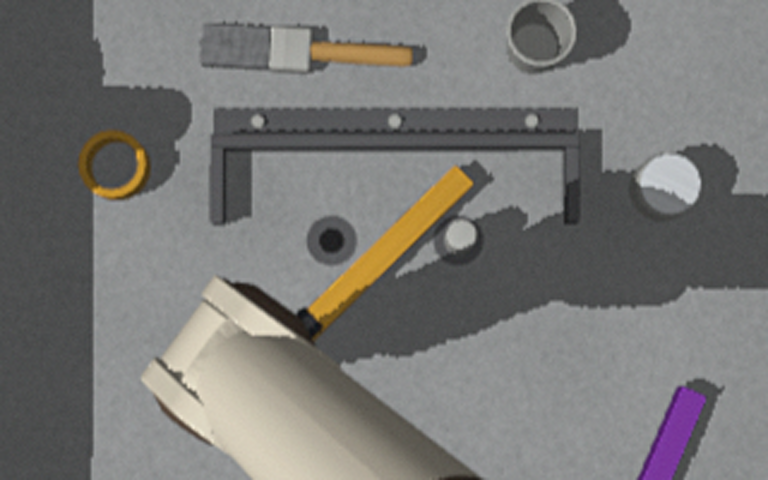

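Emit:
drive_tool:
  steps: "0 0 -0.02 0 255; 0.034 0 0 0 255; 0 0 0.024 0 255; 0 0 0.024 0 255; 0 0 0 0 255; -0.012 0 0 0 255; -0.0111 0 -0.0017 0.075 255; -0.0111 0 -0.0017 0.075 255; -0.0111 0 -0.0017 0.075 255; -0.0111 0 -0.0017 0.075 255"

```text
clock: 15.6
tcp_pos: [442.1, 106.7, -5.1]
eef_rot: [0.163, -0.688, 0.688, -0.162]
wrist_force: [-1.1, -1.0, 1.1]
grip_width: -0.2
```

```bash
python3 - <<'E'
from h import *
from rig import state
s=state();tool(s);print(np.round(s["joints"],2))
look("p7")
E
```

```text
t 15.6 tcp [442.1 106.7  -5.1] F [-1.1 -1.   1.1] grip -0.2
axes x [-0.895 -0.446  0.001] y [-0.001 -0.    -1.   ] z [ 0.446 -0.895 -0.   ]
[ 0.19  0.59 -0.58  2.16  0.6   0.56 -1.94]
blob 303 C [701.4  18.1] size [93.  16.9] theta -3.2 R [698.8 -28.3] L [704.   64.5]
blob 364 C [597.  250.1] size [65.4 61.6] theta -45.2 R [573.8 227. ] L [620.2 273.1]
blob 919 C [528.5  -7.3] size [ 26.8 179.2] theta 27.7 R [570.1 -86.7] L [486.8  72. ]
```

View pics/p7.png

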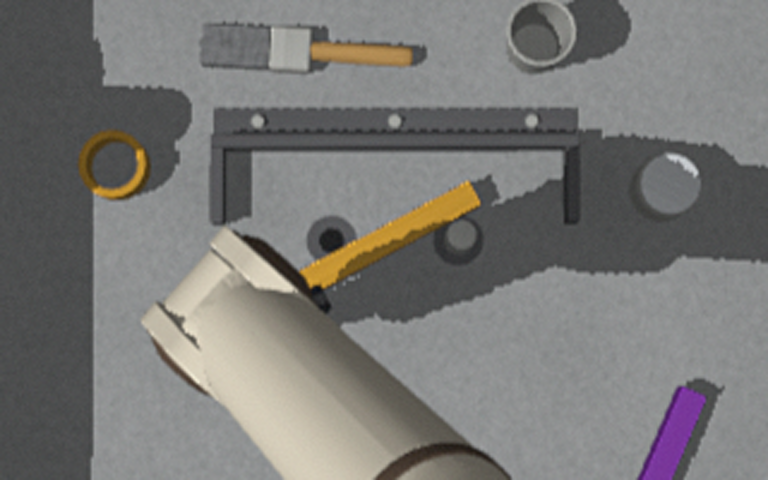

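Emit:
drive_tool:
  steps: "0.014 0 -0.006 0 255; 0 0 -0.023 0 255; 0 0 -0.023 0 255; -0.018 0 0 0 255; -0.018 0 0 0 255; 0 0 0.016 0 255; 0 0 0.01 0 255; 0 0 0.01 0 255; 0 0 0.01 0 255; 0 0 0 0 255"

```text
clock: 16.9
tcp_pos: [460.2, 118.8, -5.1]
eef_rot: [0.162, -0.688, 0.689, -0.161]
wrist_force: [-0.2, -0.9, -1.1]
grip_width: -0.4
```

```bash
python3 - <<'E'
from h import *
from rig import state
s=state();tool(s);print(np.round(s["joints"],2))
look("p8")
E
```

```text
t 16.9 tcp [460.2 118.8  -5.1] F [-0.2 -0.9 -1.1] grip -0.4
axes x [-0.896 -0.445  0.   ] y [-0.    -0.001 -1.   ] z [ 0.445 -0.896  0.001]
[ 0.17  0.61 -0.58  2.11  0.6   0.59 -1.95]
blob 304 C [701.5  18.1] size [93.1 16.6] theta -4.0 R [698.3 -28.3] L [704.8  64.6]
blob 360 C [597.  250.1] size [65.4 61.6] theta -45.2 R [573.8 227. ] L [620.2 273.1]
blob 987 C [536.1 -21.3] size [ 26.2 193.5] theta 26.8 R [ 579.6 -107.7] L [492.5  65.1]
```

View pics/p8.png

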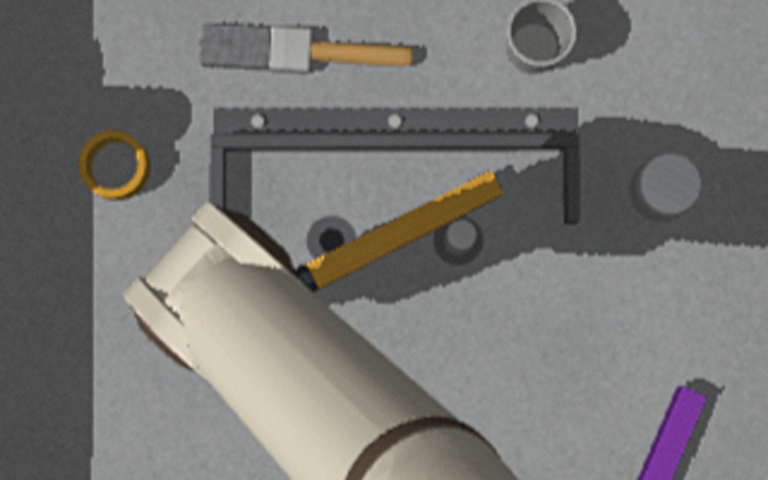

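Emit:
drive_tool:
  steps: "0 0 -0.012 0 255; 0.034 0 0 0 255; 0 0 0.02 0 255; 0 0 0.02 0 255; -0.012 0 0 0 255; -0.013 0 -0.0017 0.078 255; -0.013 0 -0.0017 0.078 255; -0.013 0 -0.0017 0.078 255; -0.013 0 -0.0017 0.078 255; 0 0 0 0 255"

```text
clock: 18.2
tcp_pos: [499.9, 112.1, -4.8]
eef_rot: [-0.054, 0.706, -0.705, 0.055]
wrist_force: [-0.1, 0.1, 0.2]
grip_width: -0.1
```

```bash
python3 - <<'E'
from h import *
from rig import state
s=state();tool(s);print(np.round(s["joints"],2))
look("p9")
E
```

```text
t 18.2 tcp [499.9 112.1  -4.8] F [-0.1  0.1  0.2] grip -0.1
axes x [-0.988 -0.153 -0.002] y [ 0.001  0.001 -1.   ] z [ 0.153 -0.988 -0.001]
[ 0.14  0.63 -0.51  2.03  0.52  0.61 -2.14]
blob 302 C [701.4  18.1] size [93.1 16.6] theta -3.8 R [698.4 -28.3] L [704.5  64.6]
blob 360 C [597.  250.1] size [65.4 61.6] theta -45.2 R [573.8 227. ] L [620.2 273.1]
blob 887 C [545.  -20.7] size [ 26.9 183. ] theta 8.9 R [ 559.1 -111.1] L [530.8  69.7]
```

View pics/p9.png

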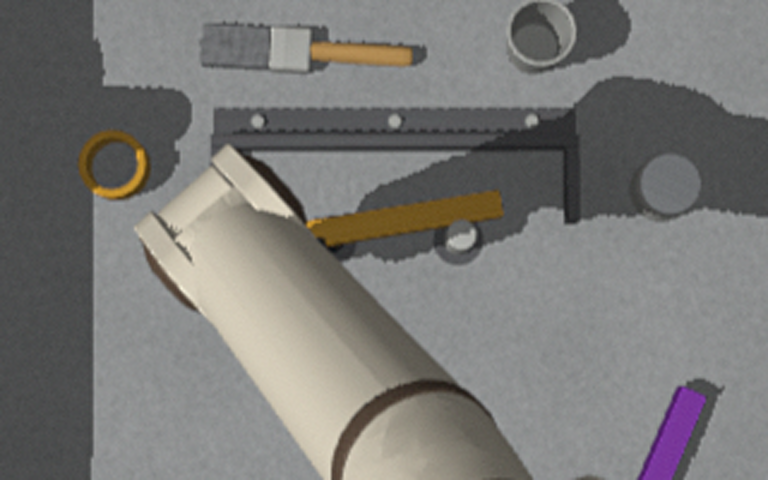

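Emit:
drive_tool:
  steps: "-0.0129 0 -0.0017 0.077 255; -0.0129 0 -0.0017 0.077 255; 0 0 0 0 255; 0.03 0 0 0 255; 0 0 0.05 0 100; 0 0 0.05 0 100; 0 0 0 0 100; 0 0 0 0 100; 0 0 0 0 100; 0 0 0 0 100"

```text
clock: 19.5
tcp_pos: [494.0, 17.3, -4.9]
eef_rot: [0.0, 0.707, -0.707, -0.0]
wrist_force: [0.6, 0.3, 0.7]
grip_width: 51.8
```

```bash
python3 - <<'E'
from h import *
from rig import state,get_image
s=state();tool(s);p=np.array(s["tcp_pos"])
look("p10")
d=get_image("scene");u,v=proj(d,[p])[0].astype(int);a=v-90;b=u-80
print(b,a,u,v);cv2.imwrite("pics/s10.png",cv2.resize(d["image"][a:a+120,b:b+160],None,fx=5,fy=5,interpolation=cv2.INTER_CUBIC))
pickle.dump(d,open("s10.pkl","wb"))
E
```

```text
t 19.5 tcp [494.   17.3  -4.9] F [0.6 0.3 0.7] grip 51.8
axes x [-1.  0. -0.] y [ 0.     0.001 -1.   ] z [-0.    -1.    -0.001]
blob 303 C [701.5  18.1] size [93.  16.8] theta -3.6 R [698.6 -28.3] L [704.4  64.6]
blob 356 C [597.4 249.8] size [65.3 61.2] theta -26.3 R [583.  220.6] L [611.9 279.1]
blob 193 C [549.8  99.1] size [26.  56.9] theta 2.5 R [551.1  70.7] L [548.6 127.5]
blob 309 C [552.8 -76.5] size [67.2 24.7] theta -0.2 R [ 552.7 -110.1] L [553.  -42.9]
224 165 304 255
```

View pics/p10.png

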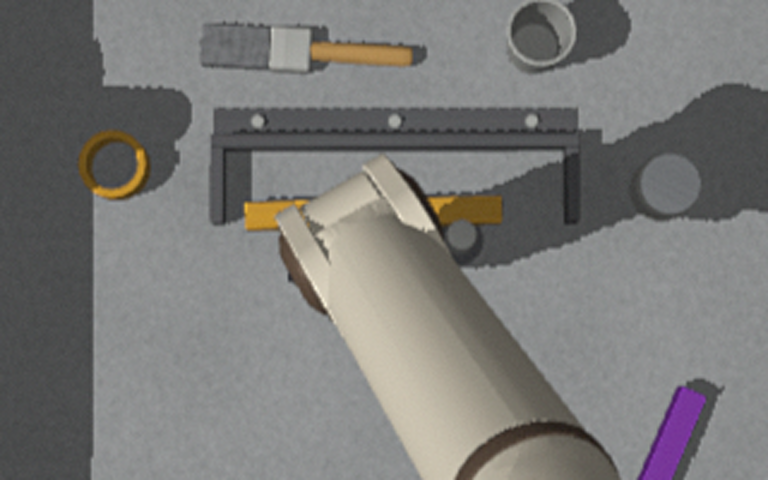

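View pics/s10.png

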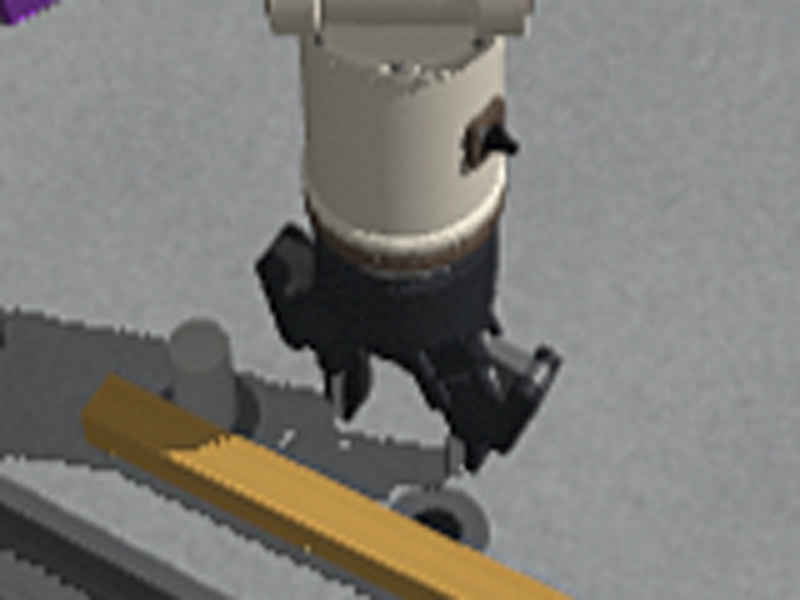

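```bash
python3 - <<'E'
from h import *
d=pickle.load(open("s10.pkl","rb"));P=cloud(d)
for u,vs in((317,range(250,263)),(319,range(250,263)),(293,range(240,254)),(295,range(240,254))):
    print(u,[(v,*P[v,u].round(0).astype(int)) for v in vs])
E
```

```text
317 [(250, np.int64(504), np.int64(54), np.int64(63)), (251, np.int64(505), np.int64(54), np.int64(61)), (252, np.int64(503), np.int64(53), np.int64(53)), (253, np.int64(498), np.int64(51), np.int64(39)), (254, np.int64(498), np.int64(51), np.int64(35)), (255, np.int64(498), np.int64(51), np.int64(30)), (256, np.int64(499), np.int64(51), np.int64(27)), (257, np.int64(497), np.int64(50), np.int64(20)), (258, np.int64(498), np.int64(51), np.int64(19)), (259, np.int64(492), np.int64(47), np.int64(2)), (260, np.int64(493), np.int64(48), np.int64(-1)), (261, np.int64(496), np.int64(50), np.int64(1)), (262, np.int64(499), np.int64(52), np.int64(3))]
319 [(250, np.int64(499), np.int64(56), np.int64(57)), (251, np.int64(501), np.int64(57), np.int64(56)), (252, np.int64(499), np.int64(56), np.int64(48)), (253, np.int64(500), np.int64(56), np.int64(46)), (254, np.int64(498), np.int64(56), np.int64(39)), (255, np.int64(499), np.int64(56), np.int64(37)), (256, np.int64(499), np.int64(56), np.int64(32)), (257, np.int64(498), np.int64(56), np.int64(26)), (258, np.int64(500), np.int64(57), np.int64
[... 910 characters left out ...]
5 [(240, np.int64(493), np.int64(-9), np.int64(37)), (241, np.int64(494), np.int64(-8), np.int64(35)), (242, np.int64(492), np.int64(-10), np.int64(27)), (243, np.int64(495), np.int64(-8), np.int64(28)), (244, np.int64(493), np.int64(-9), np.int64(21)), (245, np.int64(495), np.int64(-8), np.int64(19)), (246, np.int64(495), np.int64(-8), np.int64(16)), (247, np.int64(491), np.int64(-11), np.int64(3)), (248, np.int64(491), np.int64(-11), np.int64(-1)), (249, np.int64(495), np.int64(-8), np.int64(2)), (250, np.int64(498), np.int64(-7), np.int64(3)), (251, np.int64(498), np.int64(-7), np.int64(-2)), (252, np.int64(500), np.int64(-5), np.int64(0)), (253, np.int64(503), np.int64(-3), np.int64(0))]
```

Emit:
drive_tool:
  steps: "0 0.007 0.009 0 100; -0.025 0 0 0 100; -0.009 0 0 0 100; -0.009 0 0 0 100; -0.009 0 0 0 100; -0.009 0 0 0 100; -0.009 0 0 0 100; -0.006 0 0 0 100; 0 0 0 0 100; 0 0 0 0 100"

```text
clock: 20.85
tcp_pos: [570.6, 6.7, -11.7]
eef_rot: [0.002, 0.707, -0.707, -0.001]
wrist_force: [0.2, 0.3, -0.4]
grip_width: 52.4
```

```bash
python3 - <<'E'
from h import *
from rig import state,get_image
s=state();tool(s);p=np.array(s["tcp_pos"])
look("p11")
E
```

```text
t 20.85 tcp [570.6   6.7 -11.7] F [ 0.2  0.3 -0.4] grip 52.4
axes x [-1.     0.003 -0.001] y [ 0.001  0.    -1.   ] z [-0.003 -1.    -0.   ]
blob 224 C [701.9  25.2] size [78.8 16.9] theta -3.4 R [699.6 -14.1] L [704.2  64.5]
blob 360 C [597.  250.1] size [65.4 61.6] theta -45.2 R [573.8 227. ] L [620.2 273.1]
blob 287 C [595.3 100.3] size [27.1 53.7] theta 0.0 R [595.3  73.4] L [595.3 127.1]
blob 111 C [594.4 -95.9] size [29.2 22.6] theta -0.2 R [ 594.4 -110.5] L [594.5 -81.3]
```

View pics/p11.png

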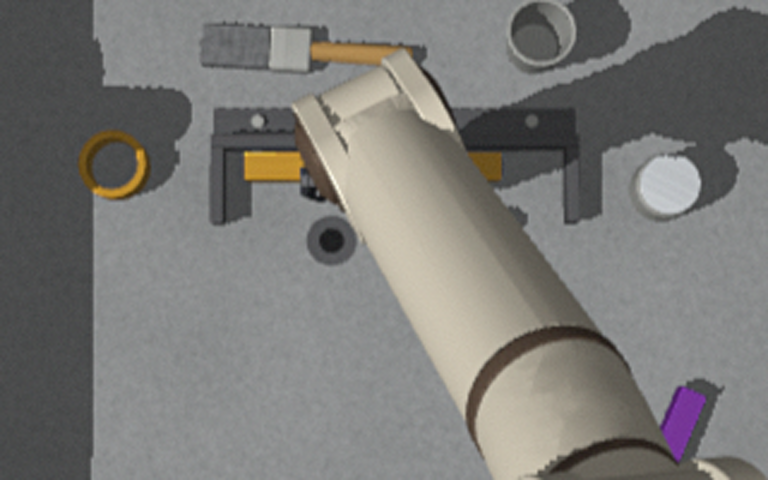

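Emit:
drive_tool:
  steps: "-0.001 0 0 0 100; -0.001 0 0 0 100; -0.001 0 0 0 100; -0.001 0 0 0 100; -0.001 0 0 0 100; 0 0 0 0 100; 0 0 0 0 100; 0 0 0 0 100; 0 0 0 0 100; 0 0 0 0 100"

```text
clock: 22.15
tcp_pos: [575.3, 6.5, -11.9]
eef_rot: [0.001, 0.707, -0.707, -0.001]
wrist_force: [0.4, 0.4, -0.3]
grip_width: 51.8
```

Emit:
drive_tool:
  steps: "-0.001 0 0 0 100; -0.001 0 0 0 100; -0.001 0 0 0 100; 0 0 0 0 100; 0 0 0 0 100; 0 0 0 0 100; 0 0 0 0 100; 0 0 0 0 100; 0 0 0 0 100; 0 0 0 0 100"

```text
clock: 23.4
tcp_pos: [576.1, 6.6, -12.2]
eef_rot: [0.0, -0.707, 0.707, 0.002]
wrist_force: [-6.7, -0.4, 5.4]
grip_width: 51.8
```

```bash
python3 - <<'E'
from h import *
from rig import state,get_image
s=state();tool(s)
look("p12")
E
```

```text
t 23.4 tcp [576.1   6.6 -12.2] F [-6.7 -0.4  5.4] grip 51.8
axes x [-1.     0.003  0.003] y [-0.003 -0.001 -1.   ] z [-0.003 -1.     0.001]
blob 189 C [702.5  32.7] size [63.  15.9] theta -0.2 R [702.4   1.2] L [702.6  64.2]
blob 363 C [597.  250.1] size [65.4 61.6] theta -45.2 R [573.8 227. ] L [620.2 273.1]
blob 290 C [599.7  99.2] size [56. 27.] theta -0.2 R [599.6  71.2] L [599.8 127.2]
blob 108 C [600.1 -97.1] size [27.  24.8] theta -0.2 R [ 600.  -110.5] L [600.1 -83.6]
```

Emit:
drive_tool:
  steps: "-0.001 0 0 0 100; -0.001 0 0 0 100; 0 0 0 0 100; 0.002 0 0 0 100; 0.004 0 0 0 100; 0.03 0 0 0 100; 0.01 -0.05 0 0 100; 0.03 -0.05 0 0 100; 0.055 -0.02 0 0 100; 0.055 -0.02 0 0 100"

```text
clock: 24.7
tcp_pos: [394.4, 7.3, 129.3]
eef_rot: [-0.002, -0.707, 0.707, -0.0]
wrist_force: [0.8, -0.6, 1.2]
grip_width: 51.5
```

```bash
python3 - <<'E'
from h import *
from rig import state,get_image
s=state();tool(s)
d=look("p13")
P=cloud(d)
m,_=bar(d)
# per-column gap: bar far edge vs fence inner edge & bar faces
for y in (-95,-60,-20,20,60,95,115):
    u,v=proj(d,[[599,y,25]])[0];u=int(round(u))
    col=np.where(m[150:230,u]>0)[0]+150
    far=onz(d,[[u,col.min()-.5]],25)[0];near=onz(d,[[u,col.max()+.5]],25)[0]
    print(y,"far",far[:2].round(1),"near",near[:2].round(1))
d2=get_image("scene");cv2.imwrite("pics/s13.png",cv2.resize(d2["image"][190:350,170:390],None,fx=3.5,fy=3.5,interpolation=cv2.INTER_CUBIC));pickle.dump(d2,open("s13.pkl","wb"))
E
```

```text
t 24.7 tcp [394.4   7.3 129.3] F [ 0.8 -0.6  1.2] grip 51.5
axes x [-1.     0.003 -0.004] y [ 0.004 -0.    -1.   ] z [-0.003 -1.     0.   ]
blob 301 C [701.4  18.1] size [93.  16.7] theta -3.2 R [698.8 -28.3] L [704.   64.5]
blob 362 C [597.  250.1] size [65.4 61.6] theta -45.2 R [573.8 227. ] L [620.2 273.1]
blob 1293 C [599.4   9.4] size [239.9  27.1] theta -0.2 R [ 598.9 -110.5] L [599.8 129.4]
-95 far [613.6 -94.9] near [586.5 -94.6]
-60 far [613.8 -61.2] near [586.7 -61. ]
-20 far [706.9 -21.3] near [586.8 -20.6]
20 far [707.   19.2] near [584.8  19.7]
60 far [707.1  59.7] near [587.2  60. ]
95 far [614.4  95.8] near [587.3  95.8]
115 far [614.4 115.9] near [587.4 115.9]
```

View pics/p13.png

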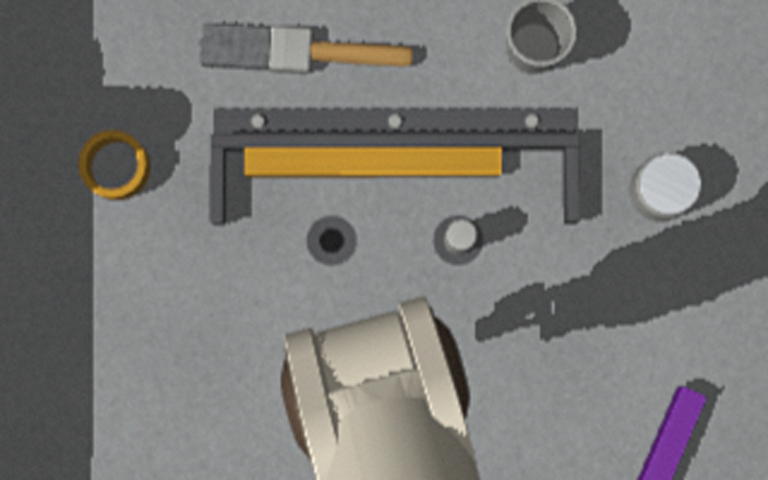

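View pics/s13.png

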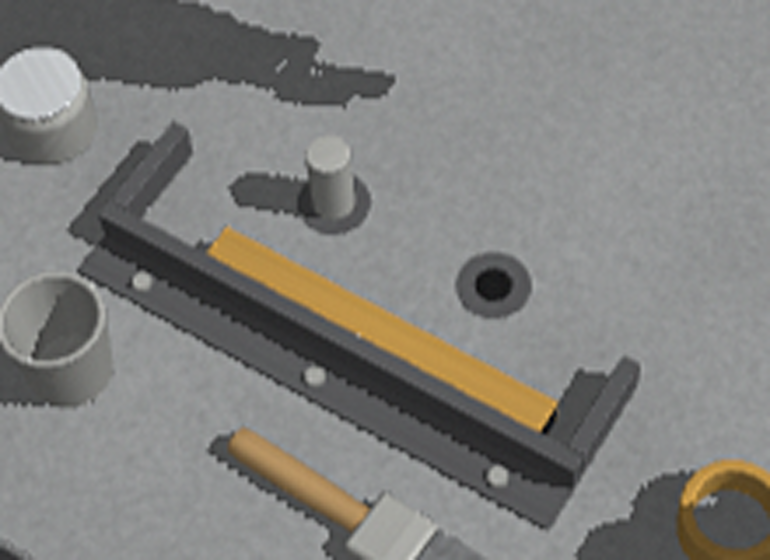

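Both views show the bar in the bay against the fence, with no gap along its length. One check of the bystanders before handing in.

```bash
python3 - <<'E'
from h import *
a=pickle.load(open("top0.pkl","rb"));b=pickle.load(open("p13.pkl","rb"))
for n,(x,y) in dict(tin=(428,207),beaker=(375,144),wheel=(490,261),collar=(197,198),brush=(278,149),billet=(131,272),purple=(418,342),green=(180,385)).items():
    r=45 if n=="brush" else 26
    g=[cv2.cvtColor(d["image"],cv2.COLOR_BGR2GRAY) for d in(a,b)]
    sub=g[0][y-r+4:y+r-4,x-r+4:x+r-4]
    t=cv2.matchTemplate(g[1][y-r-4:y+r+4,x-r-4:x+r+4],sub,cv2.TM_CCOEFF_NORMED);_,mx,_,loc=cv2.minMaxLoc(t);print(n,round(mx,3),(loc[0]-8,loc[1]-8))
E
```

```text
tin 0.892 (0, 0)
beaker 0.998 (0, 0)
wheel 0.905 (0, 0)
collar 0.997 (0, 0)
brush 0.997 (0, 0)
billet 0.909 (0, 0)
purple 0.998 (0, 0)
green 0.998 (0, 0)
```

```bash
python3 -c "
from rig import hand_in,state
print(hand_in())"
```

```text
the job is handed in; nothing more can be done
None
```

The brass tube is in the stock bay, lying flat and flush along the back fence, and I handed the job in at about 25 s of the 72 s allowed.

**What I did:**
- I slid the tube left by its right end, then pushed that end forward past the post.
- I pushed it in lengthwise from the left end, swung the left end round behind the post, and pressed the middle squarely to the fence.
- I only pushed with the fingertips and never gripped or lifted it. The highest force I saw at the end of a move was about 7 N; I did not log it during moves.

**Last checks:**
- **Position:** the tube's centre measured (599.4, 9.4) mm, and flush against the fence is about x = 599. It runs from y = -110 to 129, inside the cheeks at -172 and 148.
- **Flush:** its near edge slopes 0.004 and the fence 0.0036. No gap showed along its length in either camera view.
- **Other things:** a picture comparison showed no shift in any bystander or look-alike, to within a pixel. The tin, wheel and billet matched less closely (about 0.9, against 0.997 or better for the rest). The arm's changed shadow probably explains the tin; I did not look into the other two.

**Checks that disagreed:**
- **Tip height:** with the fingers shut, the cameras put the fingertips about 14 mm above the reported tool point, not 22 mm below it. My first push therefore passed harmlessly over the tube, and I re-measured the tip height before going on.
- **Edge measurement:** three of the seven far-edge points on the last picture were wrong because the colour mask picked up the brush handle, so I used the near edge instead.

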